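Unlatch the staple cassette marked by the red lamp and hold it up

TASK

One of the three staple cassettes in the bench rack has the red lamp in front of its bay: it is due for refilling. Pinch the two blue side catches of that cassette together, lift it straight out, and finish while still holding it by its pinched catches, upright and still, with its underside at least 5 cm above the rack's lips. Leave the other two cassettes seated in their bays and do not disturb the things lying around the rack.

Things in the scene. Friction and masses are not known exactly. Their poses are not given: they have to be found in the camera images.
- rack: Grey rack fixed on the bench, three bays in a row along its y axis (100 mm apart), lamp panel along its +x edge. 154 mm (x) by 326 mm (y). Origin on the bench surface, under the centre of the middle bay (the rack spans x -45 to +109 mm from it); z up. The aluminium lips round the bay mouths are the highest part of the bay block, 50 mm above the bench; the lamp panel's top is at 35 mm. It stands somewhere else, turned up to about 35 degrees, each time.
- bay_left (a point): Centre of the mouth of the rack's left bay, at the height of the lips (50 mm above the bench); left is the rack's +y end. Its lamp is 79 mm away in the rack's +x direction.
- bay_middle (a point): Centre of the mouth of the rack's middle bay, at the height of the lips (50 mm above the bench); left is the rack's +y end. Its lamp is 79 mm away in the rack's +x direction.
- bay_right (a point): Centre of the mouth of the rack's right bay, at the height of the lips (50 mm above the bench); left is the rack's +y end. Its lamp is 79 mm away in the rack's +x direction.
- cassette_left: The staple cassette in the left bay: grey plastic, 46 (x) by 70 (y) by 100 mm (z), about 0.25 kg, loose but latched in the bay with about 2 mm of play. Origin at the centre of its underside, which stands 10 mm above the bench, so 60 mm of it show above the lips. Axes as the rack's. Each of its two long sides has a blue catch in the middle; the catches' hooks sit under the rack's lips and keep the cassette from being lifted until both catches are pressed in.
- cassette_left_grip (a point): Point in the left cassette midway between its two blue finger pads, 74 mm above its underside, 26 mm below its top. The pads face -x and +x, are 30 mm wide (along y), cover from 58 to 92 mm above the underside; 62 mm over both when free, 50 mm with both pressed fully in. They are pinched along the cassette's x axis. Axes as the cassette's.
- catch_left_near (a joint): How far the left cassette's -x side catch is pressed in: 0 free, 0.006 m fully in; spring about 4 N rising to 7 N. Its hook clears the lip from about 0.004 m (up to 0.006 if the cassette leans to that side).
- catch_left_far (a joint): How far the left cassette's +x side catch is pressed in: 0 free, 0.006 m fully in; spring about 4 N rising to 7 N. Its hook clears the lip from about 0.004 m (up to 0.006 if the cassette leans to that side).
- cassette_middle: The staple cassette in the middle bay: grey plastic, 46 (x) by 70 (y) by 100 mm (z), about 0.25 kg, loose but latched in the bay with about 2 mm of play. Origin at the centre of its underside, which stands 10 mm above the bench, so 60 mm of it show above the lips. Axes as the rack's. Each of its two long sides has a blue catch in the middle; the catches' hooks sit under the rack's lips and keep the cassette from being lifted until both catches are pressed in.
- cassette_middle_grip (a point): Point in the middle cassette midway between its two blue finger pads, 74 mm above its underside, 26 mm below its top. The pads face -x and +x, are 30 mm wide (along y), cover from 58 to 92 mm above the underside; 62 mm over both when free, 50 mm with both pressed fully in. They are pinched along the cassette's x axis. Axes as the cassette's.
- catch_middle_near (a joint): How far the middle cassette's -x side catch is pressed in: 0 free, 0.006 m fully in; spring about 4 N rising to 7 N. Its hook clears the lip from about 0.004 m (up to 0.006 if the cassette leans to that side).
- catch_middle_far (a joint): How far the middle cassette's +x side catch is pressed in: 0 free, 0.006 m fully in; spring about 4 N rising to 7 N. Its hook clears the lip from about 0.004 m (up to 0.006 if the cassette leans to that side).
- cassette_right: The staple cassette in the right bay: grey plastic, 46 (x) by 70 (y) by 100 mm (z), about 0.25 kg, loose but latched in the bay with about 2 mm of play. Origin at the centre of its underside, which stands 10 mm above the bench, so 60 mm of it show above the lips. Axes as the rack's. Each of its two long sides has a blue catch in the middle; the catches' hooks sit under the rack's lips and keep the cassette from being lifted until both catches are pressed in.
- cassette_right_grip (a point): Point in the right cassette midway between its two blue finger pads, 74 mm above its underside, 26 mm below its top. The pads face -x and +x, are 30 mm wide (along y), cover from 58 to 92 mm above the underside; 62 mm over both when free, 50 mm with both pressed fully in. They are pinched along the cassette's x axis. Axes as the cassette's.
- catch_right_near (a joint): How far the right cassette's -x side catch is pressed in: 0 free, 0.006 m fully in; spring about 4 N rising to 7 N. Its hook clears the lip from about 0.004 m (up to 0.006 if the cassette leans to that side).
- catch_right_far (a joint): How far the right cassette's +x side catch is pressed in: 0 free, 0.006 m fully in; spring about 4 N rising to 7 N. Its hook clears the lip from about 0.004 m (up to 0.006 if the cassette leans to that side).
- lamp_red: Red status lamp, a 22 mm dome in a 28 mm steel ring, 14 mm tall, fixed on the lamp panel straight in front (+x) of one of the three bays, a different one each time. Origin at its foot, 36 mm above the bench.
- lamp_green_1: Green status lamp, a 22 mm dome in a 28 mm steel ring, 14 mm tall, fixed on the lamp panel straight in front (+x) of one of the three bays, a different one each time. Origin at its foot, 36 mm above the bench.
- lamp_green_2: Another green status lamp, a 22 mm dome in a 28 mm steel ring, 14 mm tall, fixed on the lamp panel straight in front (+x) of one of the three bays, a different one each time. Origin at its foot, 36 mm above the bench.
- tape_roll: Roll of brown paper tape lying flat, 84 mm across, 22 mm tall, origin under its centre. Bystander.
- glue_bottle: White glue bottle with yellow cap, standing, 44 mm across, 110 mm tall, origin under its centre. Bystander.
- staple_box: Cardboard box, 70 by 50 by 30 mm, origin under its centre. Bystander.
- screwdriver: Screwdriver lying on the bench, along its x axis. Bystander.
Not all that is in view belongs to the job. Leave any green look-alike of the cassette_right alone.

How it is judged (in metres and radians):
On the way:
1. both catches of the cassette with the red lamp are pressed in while it still sits in its bay (((horizontal distance between lamp_red and bay_left below 0.1 m and value of joint each of catch_left_near, catch_left_far above 0.004 m and (z of cassette_left_grip in the frame of rack below 0.09 m and horizontal distance between cassette_left_grip and bay_left below 0.008 m)) or (horizontal distance between lamp_red and bay_middle below 0.1 m and value of joint each of catch_middle_near, catch_middle_far above 0.004 m and (z of cassette_middle_grip in the frame of rack below 0.09 m and horizontal distance between cassette_middle_grip and bay_middle below 0.008 m)) or (horizontal distance between lamp_red and bay_right below 0.1 m and value of joint each of catch_right_near, catch_right_far above 0.004 m and (z of cassette_right_grip in the frame of rack below 0.09 m and horizontal distance between cassette_right_grip and bay_right below 0.008 m)))), for 0.1 s.
At the end, for the whole second after the job is handed in: The red-lamp cassette is held by the fingers, both catches in more than 4 mm, grip point over 0.17 m above the bench (underside 46 mm above the lips), tilt under 0.3 rad, below 0.03 m/s, not touching the rack; the other two sit in their bays (6 mm in height, 8 mm sideways) (((horizontal distance between lamp_red and bay_left below 0.1 m and height (world z) of cassette_left_grip above 0.17 m and value of joint each of catch_left_near, catch_left_far above 0.004 m and angle between cassette_left_grip's own z axis and vertical below 0.3 rad and contact force between the fingers and cassette_left above 2 N and contact force between cassette_left and rack below 0.1 N and linear speed of cassette_left below 0.03 m/s and (z of cassette_middle_grip in the frame of rack below 0.09 m and horizontal distance between cassette_middle_grip and bay_middle below 0.008 m) and (z of cassette_right_grip in the frame of rack below 0.09 m and horizontal distance between cassette_right_grip and bay_right below 0.008 m)) or (horizontal distance between lamp_red and bay_middle below 0.1 m and height (world z) of cassette_middle_grip above 0.17 m and value of joint each of catch_middle_near, catch_middle_far above 0.004 m and angle between cassette_middle_grip's own z axis and vertical below 0.3 rad and contact force between the fingers and cassette_middle above 2 N and contact force between cassette_middle and rack below 0.1 N and linear speed of cassette_middle below 0.03 m/s and (z of cassette_left_grip in the frame of rack below 0.09 m and horizontal distance between cassette_left_grip and bay_left below 0.008 m) and (z of cassette_right_grip in the frame of rack below 0.09 m and horizontal distance between cassette_right_grip and bay_right below 0.008 m)) or (horizontal distance between lamp_red and bay_right below 0.1 m and height (world z) of cassette_right_grip above 0.17 m and value of joint each of catch_right_near, catch_right_far above 0.004 m and angle between cassette_right_grip's own z axis and vertical below 0.3 rad and contact force between the fingers and cassette_right above 2 N and contact force between cassette_right and rack below 0.1 N and linear speed of cassette_right below 0.03 m/s and (z of cassette_left_grip in the frame of rack below 0.09 m and horizontal distance between cassette_left_grip and bay_left below 0.008 m) and (z of cassette_middle_grip in the frame of rack below 0.09 m and horizontal distance between cassette_middle_grip and bay_middle below 0.008 m)))); the arm keeps its last pose, push and grip.
It fails at once if a cassette with a green lamp is pulled out of its bay ((not (horizontal distance between lamp_red and bay_left below 0.1 m) and z of cassette_left_grip in the frame of rack above 0.105 m) or (not (horizontal distance between lamp_red and bay_middle below 0.1 m) and z of cassette_middle_grip in the frame of rack above 0.105 m) or (not (horizontal distance between lamp_red and bay_right below 0.1 m) and z of cassette_right_grip in the frame of rack above 0.105 m)).
It fails at once if a bystander is pushed more than 30 mm (distance of any of tape_roll, glue_bottle, staple_box, screwdriver from where it was at the start of the episode above 0.03 m).
It also fails if it takes over 32 s, if anything falls off the work surface, if the arm or the gripper's body presses on something with over 40 N, if the wrist force passes 120 N, or if a joint passes its speed limit or range.

ROBOT

A 6-joint arm with a two-finger parallel gripper is mounted at the origin on the work surface. World frame = base frame: x ahead of the robot, y to its left, z up, the work surface at z = 0. Lengths are in mm, angles in rad, forces in N, time in s.
With the tool pointing down it reaches from about 350 to 875 mm from the base axis. Payload 4.2 kg.
Tool frame: the origin (TCP) lies at the very end of the fingers, on their centre line; the grasp point (between the pads) lies arm.hold_point_z behind it (arm.hold_point_z is the distance from the TCP to the grasp point, in mm); z points along the fingers, y is the direction in which the jaws open and shut (so a half turn about z gives the same grasp; the last joint's range is limited). The gripper opens to 85 mm and grips with 20 to 120 N. Pads are 22 mm wide; open, the fingers measure 114 mm over their backs; the gripper's body (76 mm by 85 mm) begins 54 mm behind the grasp point. The pads swing forward as they close: fully open they stand 13 mm farther back than shut.
Start: joints at [1.594, 0.385, 0.008, 0, -1.194, -0.259], TCP at [145.982, 607.691, 231.312] pointing down, gripper open.
Joint ranges: [-3.14, 3.14], [-1.21, 2.06], [-1.07, 1.41], [-3.16, 2.05], [-2.99, -0.16], [-3.1, 3.1]. Speed limits (rad/s): [2.79, 2.79, 3.14, 3.14, 3.14, 3.14].

INTERFACE

Orientations are given as a unit quaternion [x, y, z, w].
In Python, from bench import arm gives the robot as it stands.
- The arm moves only by the tool step_arm, never from a script. Its argument "series" is a list of rows, each a list of 6 numbers: the shift along the world's x, y, z scaled (see below), then the turn, a rotation vector about the world's x, y, z scaled (see below). A call has 1 to 12 rows; each row is the pose to reach, as a shift and turn from the pose commanded when the call began; what a row does not reach only later rows make up. The controller multiplies each number of a shift by 400 mm and each number of a turn by pi/2 rad. A row lasts 1/12 s, in which the tool goes at most 41.7 mm and 7.16 degrees, less where a joint would pass 70% of its speed; a pose out of reach is approached as far as the arm can. A call with a number of a shift or a turn outside -1 to 1 is refused whole. A call with a gripper value outside its range is refused whole. "jaw" is the opening, from -1 (shut) to 1 (fully open), set as the call begins (left out, the last holds). The fingers move at their own pace and stop on an object; the grip force is fixed at half the most. Time passes only in rows, so rows that repeat a pose let the fingers close. It gives the time, the measured TCP pose, the force and the opening at its end, in the units of the state.
- arm.read_state(): the state, without advancing time (a new reading comes with each control period).
- arm.get_image(name): name is "scene" or "top" or "wrist"; returns a dict with "image" (480x640x3 uint8, red, green, blue), "camera_matrix" (3x3 intrinsics, pixels), "world_from_camera" (4x4, takes a point from camera to world coordinates). Camera axes: x right, y up, looking along -z (the intrinsics and any distortion apply to the point x, -y, -z); pixel columns grow to the right and rows downward; lengths in mm; the calibration is good to about 2 mm. A picture is of the moment at which its call begins. There is no depth.
- arm.job_done(): hands the job in, once; it reports no verdict.
The state is a dict: "clock": time; "joints": joint angles; "joint_vel": joint speeds; "joint_efforts": joint torques, N m; "position": TCP position; "ee_rot": TCP orientation; "contact_force": force on the tool from outside, world axes, zero at the start; "wrist_torque": the same for the moment, N m; "gripper_width": finger opening in mm.
Only numpy, scipy, OpenCV 4.12 (cv2) and the standard library are available. Lean on these libraries where they do the work, as an engineer would, in place of code of your own. Each camera call takes 0.05 s, during which the arm holds its last target.

## Working session

There is one attempt and no reset: what is moved stays moved. The work goes in short steps, Python scripts to look and compute and a tool call to move; the robot and the scene stay as the last step left them, time stands still between calls to the robot, and variables do not carry over. Pictures are saved under pics/ and viewed, and the job is handed in when it is done.

Besides the shell and the picture viewer there is one more tool, called as name(argument=value, ...), one argument or row to a line, values as JSON. step_arm: Moves the arm, as the interface text tells. Shifts and turns lie within -1 to 1; 1 stands for 400 mm of shift or pi/2 rad of turn. Its arguments: {"type":"object","properties":{"series":{"type":"array","items":{"type":"array","items":{"type":"number","minimum":-1,"maximum":1}}},"jaw":{"type":"number"}},"required":["series"]}

```bash
mkdir -p pics; ls; python3 - <<'E'
from bench import arm
import cv2,pickle
s=arm.read_state();print(s, arm.hold_point_z)
d={}
for n in("scene","top","wrist"):
    r=arm.get_image(n);d[n]=r
    cv2.imwrite(f"pics/{n}0.png",r["image"][:,:,::-1]);print(n,r["camera_matrix"],r["world_from_camera"],[k for k in r])
pickle.dump(d,open("im0.pkl","wb"))
E
```

```text
pics
{'clock': 0.0, 'joints': array([ 1.59361177e+00,  3.85554431e-01,  6.65335957e-03, -4.47698186e-04,
       -1.19400567e+00, -2.58588754e-01]), 'joint_vel': array([-3.27758440e-04, -8.00029248e-05,  8.07151141e-04, -6.78114811e-04,
       -1.01915952e-03, -6.54439197e-04]), 'joint_efforts': array([ 5.20794492e-04, -3.92286122e+01,  1.88404602e+01,  4.18648392e+00,
       -4.60652547e-03,  2.60672124e-06]), 'position': array([145.86266263, 607.15696223, 230.24125323]), 'ee_rot': array([ 9.93049121e-01, -1.17695735e-01, -5.80224617e-05,  1.07395790e-03]), 'contact_force': array([ 0.08736452,  0.57047944, -0.38647753]), 'wrist_torque': array([-0.00182876, -0.00025664,  0.02871147]), 'gripper_width': 85.34014473990219} 18.700000000000003
scene [[460.24299714   0.         321.80922982]
 [  0.         460.24299714 237.36964043]
 [  0.           0.           1.        ]] [[ 6.41118063e-01 -6.23260529e-01  4.47787832e-01  9.97603201e+02]
 [ 7.67316155e-01  5.31160999e-01 -3.59296412e-01 -2.83574652e+02]
 [-1.39121604e-02  5.73946257e-01  8.18774783e-01  8.30298406e+02]
 [ 0.00000000e+00 
[... 295 characters left out ...]

 [-9.99345093e-01  9.49741273e-03 -3.49168051e-02  2.14451298e+01]
 [-3.45818333e-02  3.34026522e-02  9.98843511e-01  1.06152101e+03]
 [ 0.00000000e+00  0.00000000e+00  0.00000000e+00  1.00000000e+00]] ['image', 'camera_matrix', 'world_from_camera']
wrist [[430.55325869   0.         313.60118377]
 [  0.         430.55325869 242.79378879]
 [  0.           0.           1.        ]] [[-2.34409230e-01  9.32298567e-01  2.75448171e-01  2.14996664e+02]
 [-9.72135955e-01 -2.25385203e-01 -6.44452952e-02  5.90660184e+02]
 [ 1.99968541e-03 -2.82879642e-01  9.59153329e-01  3.72369180e+02]
 [ 0.00000000e+00  0.00000000e+00  0.00000000e+00  1.00000000e+00]] ['image', 'camera_matrix', 'world_from_camera']
```

View pics/scene0.png

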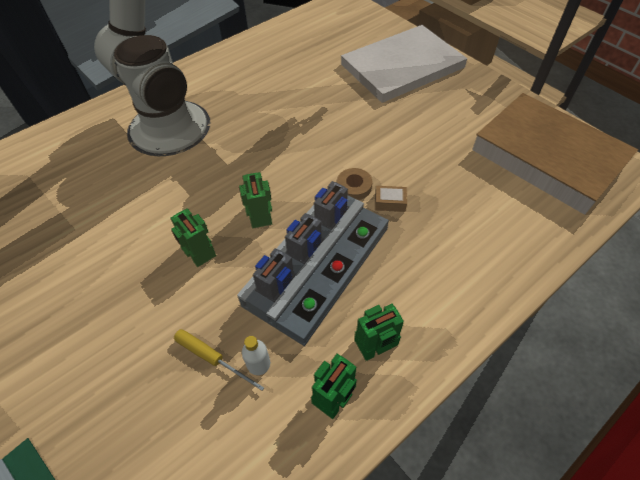

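View pics/top0.png

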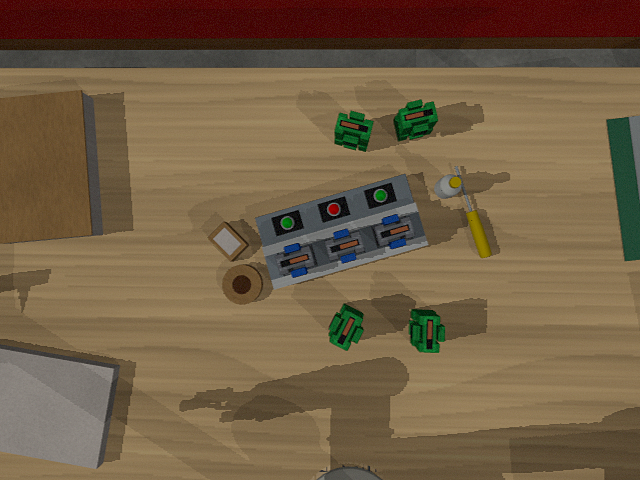

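Scene (337,266) and top (334,209) both show the red lamp in the middle. These could be taken for the target in the top view:
- left cassette (295,260)
- middle cassette (345,243)
- right cassette (395,230)
- green look-alikes (353,130), (416,119), (346,327), (427,330)

I choose the middle cassette (345,243). Next I measure it and check it in a crop.

```bash
cat > h.py <<'E'
import numpy as np,cv2
def ray(r,u,v,z):
    K=r["camera_matrix"];T=r["world_from_camera"]
    d=np.linalg.inv(K)@[u,v,1];d=T[:3,:3]@[d[0],-d[1],-d[2]]
    o=T[:3,3];return o+d*(z-o[2])/d[2]
def proj(r,p):
    T=r["world_from_camera"];c=T[:3,:3].T@(np.array(p)-T[:3,3]);q=r["camera_matrix"]@[c[0],-c[1],-c[2]];return q[:2]/q[2]
def blobs(mask,amin=20):
    n,l,s,c=cv2.connectedComponentsWithStats(mask.astype(np.uint8));return [(c[i].round(1),s[i,4]) for i in range(1,n) if s[i,4]>=amin]
E
python3 - <<'E'
import pickle;from h import *
d=pickle.load(open("im0.pkl","rb"))
for n in("top","scene"):
    r=d[n];im=r["image"].astype(int);R,G,B=im[...,0],im[...,1],im[...,2]
    hsv=cv2.cvtColor(r["image"],cv2.COLOR_RGB2HSV);H,S,V=[hsv[...,i].astype(int) for i in range(3)]
    for nm,m,z in(("red",(R>130)&(G<70)&(B<70),43),("green",(G>130)&(R<90)&(B<110),43),("blue",(H>105)&(H<130)&(S>130)&(V>50),90),("orange",(H<16)&(S>90)&(R>100)&(V<230),110)):
        for c,a in blobs(m,12):
            p=ray(r,*c,z)
            if 450<p[0]<750 and -250<p[1]<200: print(n,nm,c,a,p.round(1))
r=d["top"];c=cv2.resize(r["image"][160:300,240:440],None,fx=4,fy=4,interpolation=cv2.INTER_CUBIC);cv2.imwrite("pics/crop.png",c[:,:,::-1])
r=d["scene"];c=cv2.resize(r["image"][170:350,230:400],None,fx=3.3,fy=3.3,interpolation=cv2.INTER_CUBIC);cv2.imwrite("pics/crop2.png",c[:,:,::-1])
E
```

```text
top red [332.1 208.6] 55 [637.6  42.6  43. ]
top blue [389.8 219.3] 117 [613.8 -71.1  90. ]
top blue [340.9 233.5] 105 [585.2  23.9  90. ]
top blue [397.1 243.3] 115 [567.2 -85.6  90. ]
top blue [292.  247.8] 108 [556.3 119.4  90. ]
top blue [347.9 257.4] 105 [538.7   9.8  90. ]
top blue [298.8 271.7] 112 [509.7 105.4  90. ]
top orange [333.1 208.5] 79 [632.5  39.2 110. ]
top orange [398.7 229.7] 65 [592.9 -86.2 110. ]
top orange [348.  244.4] 64 [563.9  10.1 110. ]
top orange [298. 259.] 63 [535.  105.5 110. ]
scene red [337.4 264.3] 63 [637.9  43.4  43. ]
scene green [363.7 229. ] 15 [607.9 143.1  43. ]
scene green [310.2 301.2] 26 [666.6 -50.1  43. ]
scene blue [321.  192.6] 45 [503.2 113.9  90. ]
scene blue [340.6 202.4] 72 [550.1 127.7  90. ]
scene blue [292.9 225.5] 65 [532.9  15.8  90. ]
scene blue [313.3 236.4] 97 [580.1  30.   90. ]
scene blue [262.1 261.7] 81 [562.5 -81.2  90. ]
scene blue [282.4 276.8] 152 [613.9 -71.7  90. ]
scene orange [328.2 197.1] 43 [535.3 106.6 110. ]
scene orange [300.3 230.5] 48 [564.3  11.3 110. ]
scene orange [269.  268.1] 58 [593.7 -85.1 110. ]
scene orange [336.9 264.8] 80 [668.8  14.2 110. ]
```

View pics/crop.png

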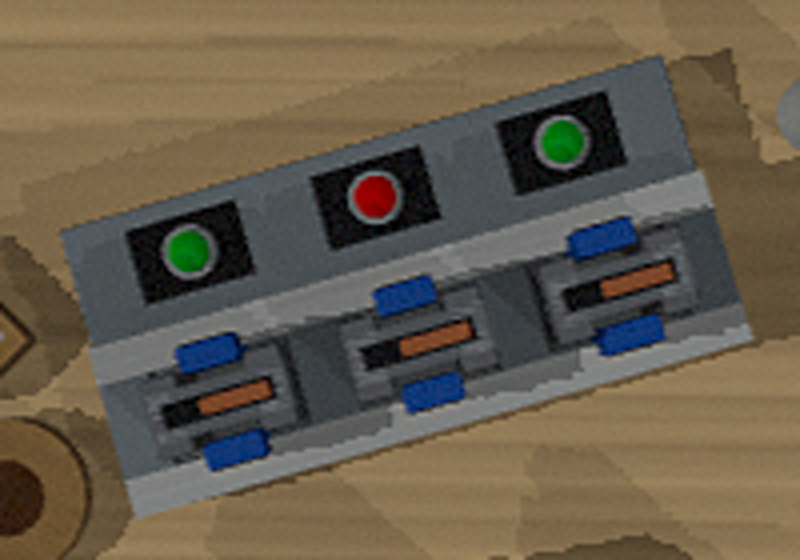

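View pics/crop2.png

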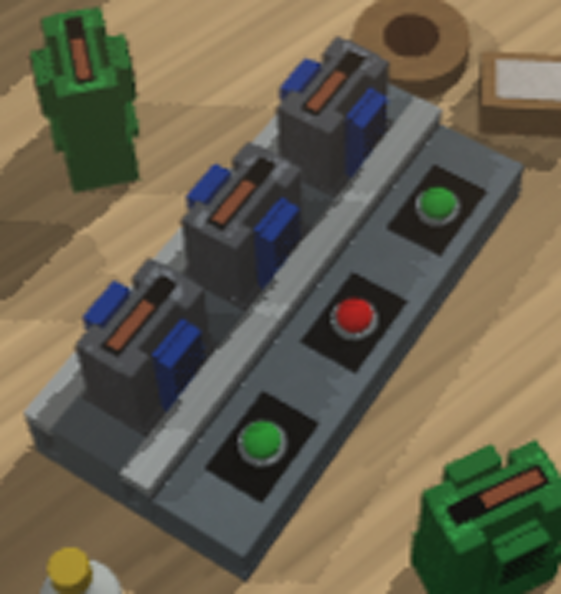

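The crops confirm it. The red lamp is in front of the middle bay, and the middle cassette has blue catches. Its centre is about (562, 18) with yaw about 16.9°. I'll move above it in two calls.

step_arm(
  series=[
    [0.52,-0.736,0.05,0,0,-0.33],
    [0.52,-0.736,0.05,0,0,-0.33],
    [0.52,-0.736,0.05,0,0,-0.33],
    [0.52,-0.736,0.05,0,0,-0.33],
    [0.52,-0.736,0.05,0,0,-0.33],
    [0.52,-0.736,0.05,0,0,-0.33],
    [0.52,-0.736,0.05,0,0,-0.33],
    [0.52,-0.736,0.05,0,0,-0.33],
    [0.52,-0.736,0.05,0,0,-0.33],
    [0.52,-0.736,0.05,0,0,-0.33],
    [0.52,-0.736,0.05,0,0,-0.33],
    [0.52,-0.736,0.05,0,0,-0.33],
  ],
  jaw=1,
)

```text
clock: 1.15
position: [353.9, 313.3, 251.2]
ee_rot: [0.93, -0.368, -0.0, -0.0]
contact_force: [0.9, 1.2, -0.0]
gripper_width: 85.4
```

step_arm(
  series=[
    [0.52,-0.736,0,0,0,-0.332],
    [0.52,-0.736,0,0,0,-0.332],
    [0.52,-0.736,0,0,0,-0.332],
    [0.52,-0.736,0,0,0,-0.332],
    [0.52,-0.736,0,0,0,-0.332],
    [0.52,-0.736,0,0,0,-0.332],
    [0.52,-0.736,0,0,0,-0.332],
    [0.52,-0.736,0,0,0,-0.332],
    [0.52,-0.736,0,0,0,-0.332],
    [0.52,-0.736,0,0,0,-0.332],
    [0.52,-0.736,0,0,0,-0.332],
    [0.52,-0.736,0,0,0,-0.332],
  ],
)

```text
clock: 2.15
position: [561.8, 20.0, 250.7]
ee_rot: [0.804, -0.595, -0.0, 0.0]
contact_force: [-0.6, 0.5, 1.0]
gripper_width: 85.5
```

```bash
python3 - <<'E'
from bench import arm
import cv2,pickle;from h import *
from scipy.spatial.transform import Rotation as Ro
s=arm.read_state();print(s["clock"],s["position"],s["joints"]);M=Ro.from_quat(s["ee_rot"]).as_matrix();print(M.round(3),np.degrees(np.arctan2(-M[1,1],-M[0,1])))
d={n:arm.get_image(n) for n in("wrist","top","scene")};pickle.dump(d,open("im1.pkl","wb"))
r=d["wrist"];cv2.imwrite("pics/w1.png",r["image"][:,:,::-1])
hsv=cv2.cvtColor(r["image"],cv2.COLOR_RGB2HSV);H,S,V=[hsv[...,i].astype(int) for i in range(3)]
for c,a in blobs((H>105)&(H<130)&(S>130)&(V>50),100): print(c,a,ray(r,*c,102).round(1))
for p in((562,18.5,110),(585+1,25,102),(540,11.5,102)): print(proj(r,p))
c,a=max([b for b in blobs((hsv[...,0]<6)&(S>150)&(V>100),50)],key=lambda b:b[1]);print("red",c,a,ray(r,*c,43))
E
```

```text
2.15 [561.79563396  19.99025685 250.68186273] [ 3.23613189e-01  2.65091597e-01 -1.17143373e-01 -3.79281624e-04
 -1.18973330e+00 -2.71507007e-02]
[[ 0.292 -0.956 -0.001]
 [-0.956 -0.292 -0.   ]
 [-0.     0.001 -1.   ]] 16.97796638266923
[277.3  65.5] 1303 [612.4 -71.1 102. ]
[349.9  65.4] 1324 [568.8 -84.5 102. ]
[280.1 215. ] 1006 [584.7  20.8 102. ]
[346.8 215.4] 1018 [540.6   7.7 102. ]
[281.6 340.2] 836 [557.5 113.6 102. ]
[344.8 340. ] 846 [512.   99.5 102. ]
[312.55456497 223.99290198]
[276.72949893 220.11862315]
[345.85842703 220.8011315 ]
red [217.5 202.4] 540 [637.53999187  39.79136308  43.        ]
```

View pics/w1.png

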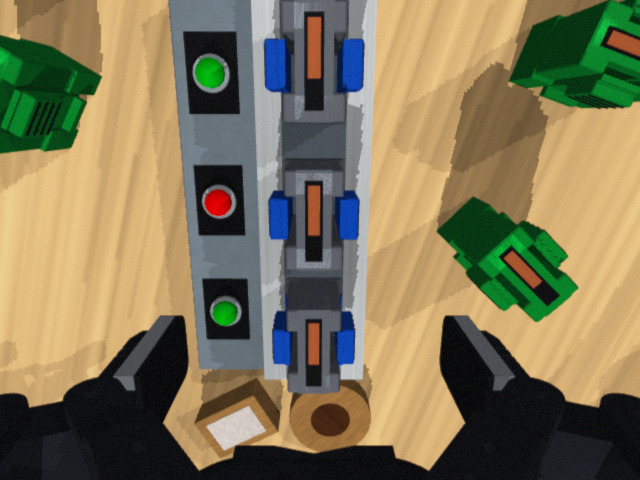

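Wrist view: the middle blue catches are at (280,215) and (347,215), and the red lamp is at (218,202). The centre comes out near (562.3, 17), which agrees with the top camera to within about 3 mm. I'll descend to just above the cassette and look again.

step_arm(
  series=[
    [0,-0.005,-0.09,0,0,0],
    [0,-0.005,-0.18,0,0,0],
    [0,-0.005,-0.25,0,0,0],
    [0,-0.005,-0.3,0,0,0],
    [0,-0.005,-0.3,0,0,0],
    [0,-0.005,-0.3,0,0,0],
  ],
)

```text
clock: 2.8
position: [561.6, 17.6, 131.2]
ee_rot: [0.804, -0.595, -0.0, 0.001]
contact_force: [1.4, -0.2, 0.3]
gripper_width: 85.3
```

```bash
python3 - <<'E'
from bench import arm
import cv2,pickle;from h import *
s=arm.read_state();print(s["clock"],s["position"])
for n in("wrist","scene"):
    r=arm.get_image(n);im=r["image"]
    if n=="scene": im=cv2.resize(im[120:350,180:430],None,fx=2.5,fy=2.5)
    cv2.imwrite(f"pics/{n}2.png",im[:,:,::-1])
    hsv=cv2.cvtColor(r["image"],cv2.COLOR_RGB2HSV);H,S,V=[hsv[...,i].astype(int) for i in range(3)]
    for c,a in blobs((H>105)&(H<130)&(S>130)&(V>50),40): print(c,a,ray(r,*c,102).round(1))
E
```

```text
2.8 [561.64263236  17.60148511 131.21605099]
[251.5  41.1] 3850 [611.  -69.7 102. ]
[371.9  41.2] 3829 [569.  -82.4 102. ]
[257.7 280.1] 2678 [584.9  19.8 102. ]
[365.1 280.3] 2676 [541.1   6.5 102. ]
[272.5 383.3] 47 [565.3  66.8 102. ]
[350.3 384.3] 55 [531.   56.9 102. ]
[260.8 427.2] 582 [564.3  91.6 102. ]
[361.7 427.3] 604 [518.4  77.7 102. ]
[341.7 201.8] 60 [557.6 123.8 102. ]
[293.2 225.5] 70 [540.8  11.4 102. ]
[312.3 240.5] 148 [593.1  17.4 102. ]
[262.1 261.7] 82 [569.5 -84.4 102. ]
[282.3 277.1] 153 [620.5 -75.6 102. ]
```

View pics/wrist2.png

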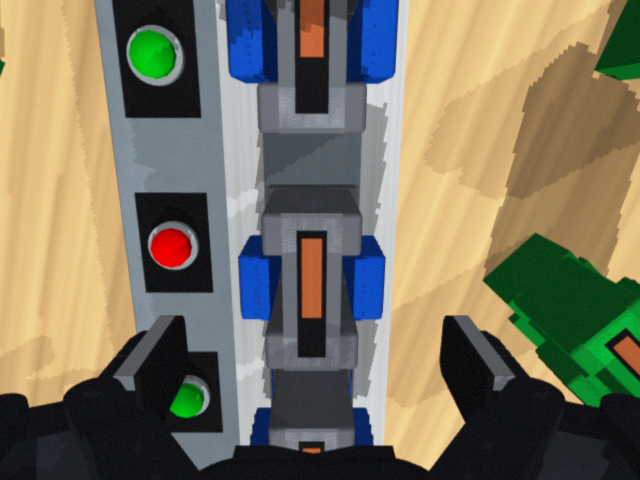

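View pics/scene2.png

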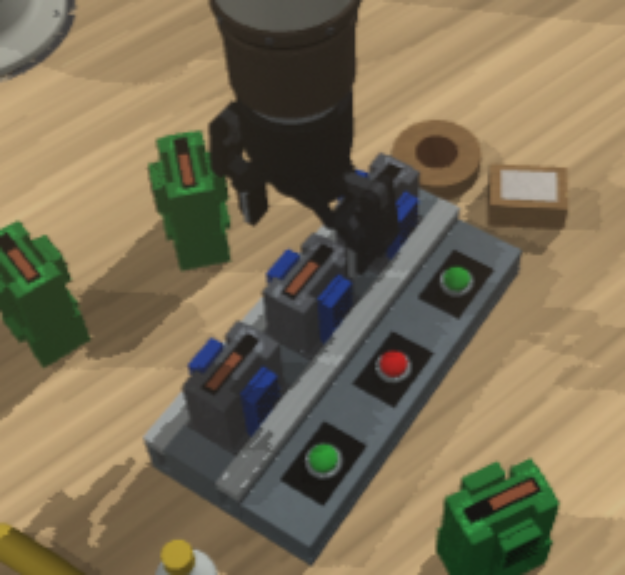

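The jaws straddle the cassette: the finger mid-column is about 313 and the catch mid-column about 311. I'll shift 2.4 mm along the rack and descend to the pads.

step_arm(
  series=[
    [0.002,-0.006,-0.04,0,0,0],
    [0.002,-0.006,-0.08,0,0,0],
    [0.002,-0.006,-0.12,0,0,0],
    [0.002,-0.006,-0.158,0,0,0],
    [0.002,-0.006,-0.158,0,0,0],
    [0.002,-0.006,-0.158,0,0,0],
  ],
)

```text
clock: 3.4
position: [563.6, 14.8, 69.4]
ee_rot: [0.804, -0.595, 0.001, -0.001]
contact_force: [-0.3, 0.1, 0.2]
gripper_width: 85.6
```

```bash
python3 - <<'E'
from bench import arm
import cv2;from h import *
s=arm.read_state();print(s["clock"],s["position"],s["contact_force"])
for n in("wrist","scene"):
    r=arm.get_image(n);im=r["image"]
    if n=="scene": im=cv2.resize(im[120:350,180:430],None,fx=2.5,fy=2.5)
    cv2.imwrite(f"pics/{n}3.png",im[:,:,::-1])
E
```

```text
3.4 [563.63574614  14.79409068  69.39290044] [-0.34841416  0.06631028  0.16083639]
```

View pics/wrist3.png

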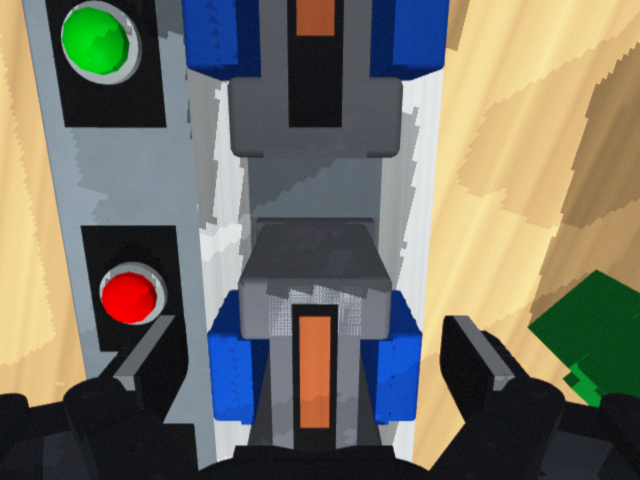

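View pics/scene3.png

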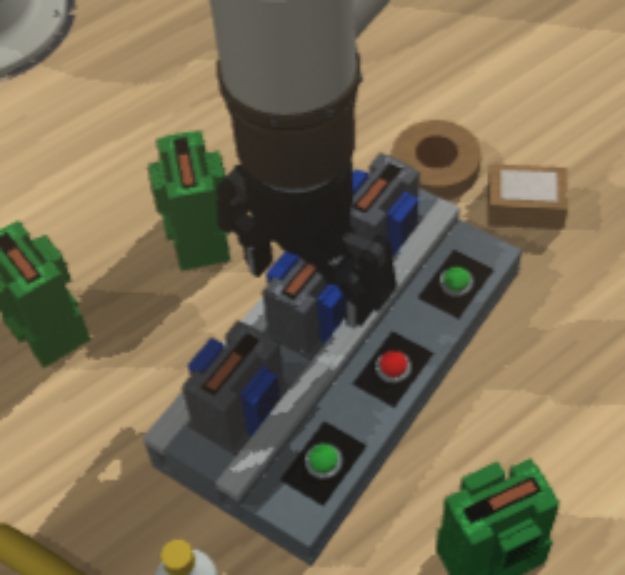

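Before closing I'll check the along-rack alignment by overlaying the models.

```bash
python3 - <<'E'
from bench import arm
import cv2;from h import *
from scipy.spatial.transform import Rotation as Ro
s=arm.read_state();M=Ro.from_quat(s["ee_rot"]).as_matrix();t=s["position"]
a=np.radians(16.9);n=np.array([np.cos(a),np.sin(a),0]);e=np.array([-n[1],n[0],0]);C=np.array([562.3,17,0])
for nm,x0,y0,w,h,f in(("wrist",0,200,640,280,1.25),("scene",260,190,110,90,7)):
    r=arm.get_image(nm);im=cv2.resize(r["image"][y0:y0+h,x0:x0+w],None,fx=f,fy=f,interpolation=cv2.INTER_CUBIC)[:,:,::-1].copy()
    def poly(P,c):
        q=np.array([(proj(r,p)-[x0,y0]+.5)*f for p in P]).astype(int);cv2.polylines(im,[q],True,c,1,cv2.LINE_AA)
    for sg in(1,-1):
        poly([C+n*31*sg+e*15*i+[0,0,z] for i,z in((1,68),(-1,68),(-1,102),(1,102))],(0,255,255))
        poly([t+M@[11*i,42.5*sg,z] for i,z in((1,-10),(-1,-10),(-1,-30),(1,-30))],(255,0,255))
    poly([C+n*23*i+e*35*j+[0,0,110] for i,j in((1,1),(-1,1),(-1,-1),(1,-1))],(255,255,255))
    cv2.imwrite(f"pics/ov_{nm}.png",im)
E
```

```text
(no output)
```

View pics/ov_wrist.png

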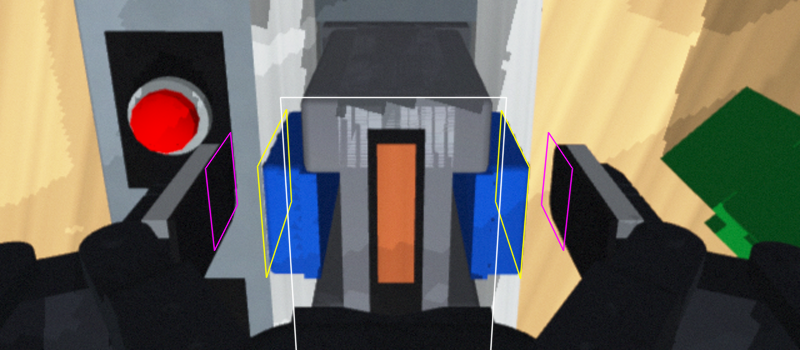

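View pics/ov_scene.png

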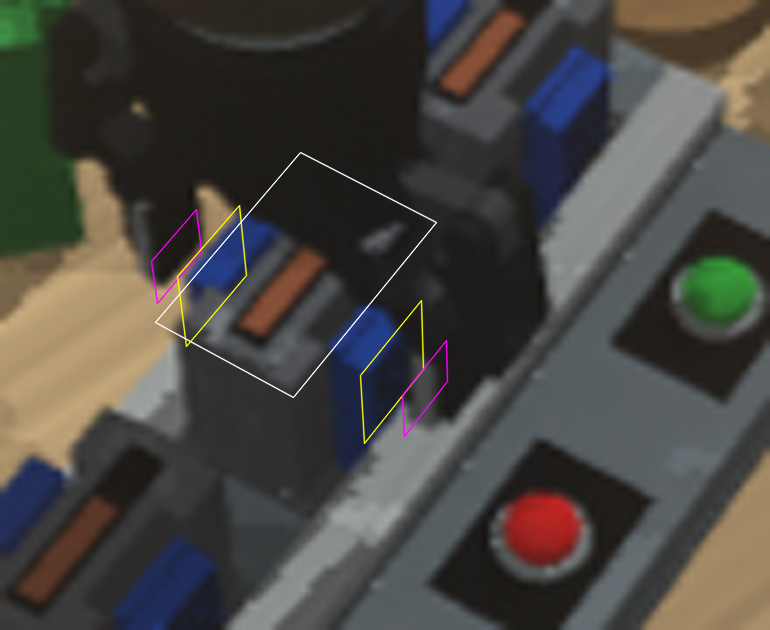

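The overlays agree in both views: the fingers are centred on the pads. I'll go 5 mm lower, because the fingers still stand back while open, and then close.

step_arm(
  series=[
    [0,0,-0.0125,0,0,0],
    [0,0,-0.0125,0,0,0],
  ],
)

```text
clock: 3.77
position: [562.6, 14.5, 63.0]
ee_rot: [0.803, -0.596, -0.0, -0.0]
contact_force: [0.3, 0.1, -0.5]
gripper_width: 85.2
```

step_arm(
  series=[
    [0,0,0,0,0,0],
    [0,0,0,0,0,0],
    [0,0,0,0,0,0],
    [0,0,0,0,0,0],
    [0,0,0,0,0,0],
    [0,0,0,0,0,0],
    [0,0,0,0,0,0],
    [0,0,0,0,0,0],
    [0,0,0,0,0,0],
    [0,0,0,0,0,0],
  ],
  jaw=-1,
)

```text
clock: 4.6
position: [563.5, 14.4, 65.9]
ee_rot: [0.804, -0.595, 0.001, -0.0]
contact_force: [-3.6, -0.4, 13.8]
gripper_width: 43.8
```

```bash
python3 - <<'E'
from bench import arm
import cv2;from h import *
s=arm.read_state();print(s["clock"],s["position"],s["contact_force"],s["wrist_torque"],s["gripper_width"])
a=arm.get_image("wrist")["image"];b=cv2.resize(arm.get_image("scene")["image"][190:280,260:370],(640,480))
cv2.imwrite("pics/c4.png",np.hstack([cv2.resize(a,(400,300)),cv2.resize(b,(400,300))])[:,:,::-1])
E
```

```text
4.6 [563.46013487  14.35528732  65.89794293] [-3.63054396 -0.35649085 13.79053718] [-0.06790846  1.29850417 -0.04377458] 43.81328148178286
```

View pics/c4.png

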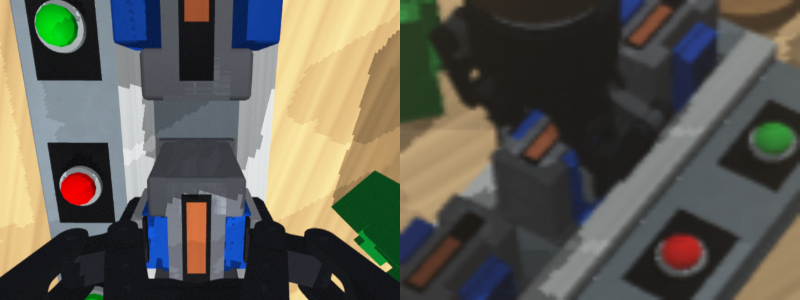

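The width reads 43.8 mm, less than the expected 50, but the wrist view shows both blue pads between the fingers and pressed in. There is also 14 N of upward force, because the fingers swing forward as they close. I'll lift a little and watch the force.

step_arm(
  series=[
    [0,0,0.005,0,0,0],
    [0,0,0.01,0,0,0],
    [0,0,0.015,0,0,0],
    [0,0,0.02,0,0,0],
    [0,0,0.02,0,0,0],
  ],
)

```text
clock: 5.12
position: [562.7, 14.5, 71.0]
ee_rot: [0.803, -0.595, -0.0, 0.0]
contact_force: [-0.0, 0.0, -2.7]
gripper_width: 43.3
```

```bash
python3 - <<'E'
from bench import arm
import cv2;from h import *
s=arm.read_state();print(s["clock"],s["position"],s["contact_force"],s["wrist_torque"],s["gripper_width"])
a=arm.get_image("wrist")["image"];b=cv2.resize(arm.get_image("scene")["image"][190:280,260:370],(640,480))
cv2.imwrite("pics/c5.png",np.hstack([cv2.resize(a,(400,300)),cv2.resize(b,(400,300))])[:,:,::-1])
E
```

```text
5.1167 [562.72031934  14.47819542  70.96126203] [-0.02179431  0.02648381 -2.70389919] [ 0.00656299 -0.01693633 -0.01383215] 43.27286518452077
```

View pics/c5.png

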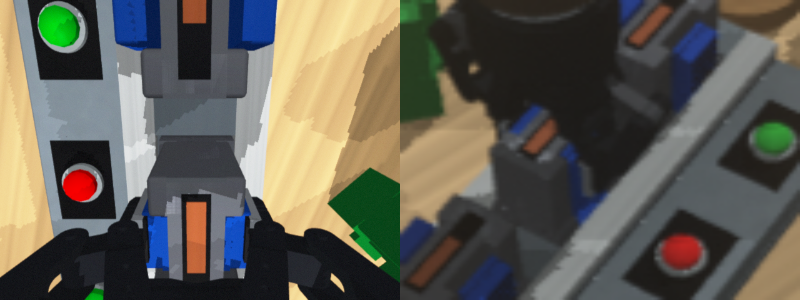

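The force is now −2.7 N, which is just the cassette's weight, so the hooks are clear. I'll lift straight up another 120 mm.

step_arm(
  series=[
    [0,0,0.025,0,0,0],
    [0,0,0.05,0,0,0],
    [0,0,0.075,0,0,0],
    [0,0,0.1,0,0,0],
    [0,0,0.14,0,0,0],
    [0,0,0.18,0,0,0],
    [0,0,0.22,0,0,0],
    [0,0,0.26,0,0,0],
    [0,0,0.28,0,0,0],
    [0,0,0.3,0,0,0],
    [0,0,0.3,0,0,0],
    [0,0,0.3,0,0,0],
  ],
)

```text
clock: 6.22
position: [562.5, 14.5, 191.1]
ee_rot: [0.803, -0.596, -0.0, -0.0]
contact_force: [0.2, 0.2, -2.9]
gripper_width: 43.4
```

step_arm(
  series=[
    [0,0,0,0,0,0],
    [0,0,0,0,0,0],
    [0,0,0,0,0,0],
    [0,0,0,0,0,0],
  ],
)

```text
clock: 6.55
position: [562.5, 14.4, 190.4]
ee_rot: [0.803, -0.595, -0.0, 0.001]
contact_force: [-0.6, -0.8, -2.8]
gripper_width: 43.3
```

```bash
python3 - <<'E'
from bench import arm
import cv2;from h import *
s=arm.read_state();print(s["clock"],s["position"],s["contact_force"],s["wrist_torque"],s["gripper_width"])
a=arm.get_image("wrist")["image"];b=cv2.resize(arm.get_image("scene")["image"][120:350,180:430],None,fx=2.4,fy=2.4)
cv2.imwrite("pics/c6.png",a[:,:,::-1]);cv2.imwrite("pics/c7.png",b[:,:,::-1])
E
```

```text
6.55 [562.53972512  14.44190811 190.41055579] [-0.59336997 -0.76672134 -2.77841669] [-0.06676582 -0.0156832   0.00090936] 43.29320728585118
```

View pics/c6.png

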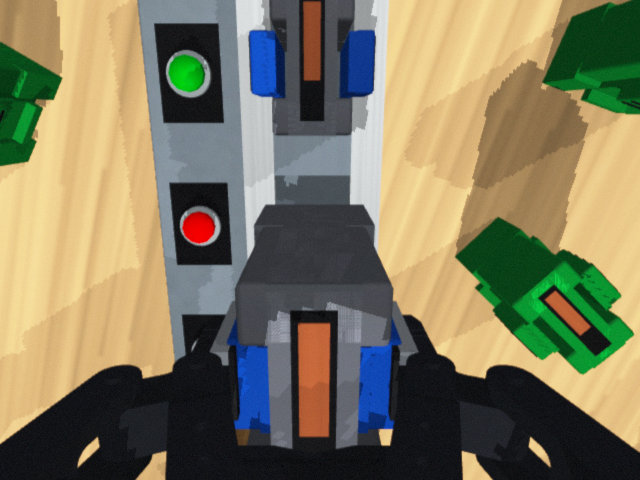

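View pics/c7.png

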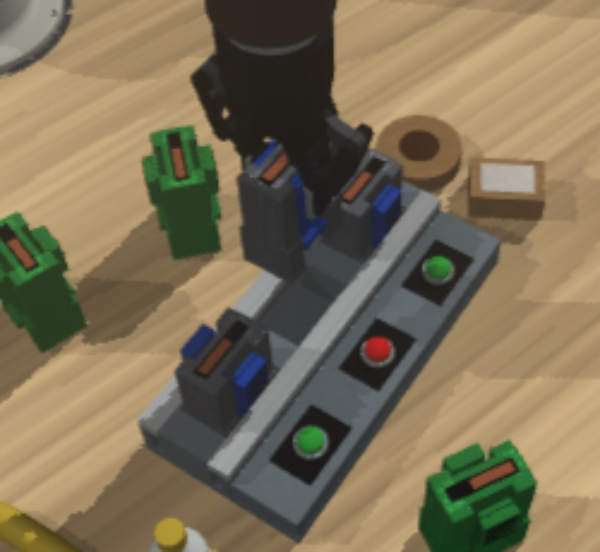

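The middle cassette hangs upright and has risen about 124 mm. Its bay is empty and the other two cassettes are seated. I'm handing in.

```bash
python3 -c "
from bench import arm
print(arm.job_done())"
```

```text
the job is handed in; nothing more can be done
None
```

The red lamp was in front of the middle bay. I pinched both catches of the middle cassette, lifted it straight up about 124 mm, and handed the job in at about 6.6 s while still holding it.

**Last checks:**
- **Hold:** the force was steady at about −2.8 N, which is the cassette's weight. It hung upright and still.
- **Height:** I worked out from the arm's rise that its underside is about 134 mm above the bench, or 84 mm above the lips.
- **Surroundings:** the other two cassettes were seated. The objects in view (tape roll, staple box, look-alikes) looked undisturbed; the last picture showed only part of the bottle and screwdriver, and the arm never went near them.

**Disagreements:**
- **Gripper opening:** it read 43.3 mm, not the expected 50 mm. I couldn't measure how far the catches were pressed in, and relied on the pictures and on the cassette lifting freely.
- **Camera positions:** the cameras differed by about 3–4 mm along the rack, well within the width of the pads.
- **Force while closing:** about 14 N of upward force appeared as the fingers closed and was gone once I lifted.

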